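# Clear out the hardware drawer

## Task

I want to wipe out this steel drawer. Hang the wire basket by its handle on the double hook of the stand and let go of it, then lift the divided tote out by its handle, keeping it level so that nothing spills, and finish holding it still and level in the air with its underside more than 10 cm above the bench; do not put it down or let go. Leave the jar, rubber ring and carton where they are.

Things in the scene. Friction and masses are not known exactly. Their poses are not given: they have to be found in the camera images.
- drawer: Pulled-out grey steel drawer lying on the bench, fixed; 230 (x) by 430 (y) by 45 mm high, walls and floor 4 mm, parted by a thin wall along x into two equal cells side by side in y; a black pull strip 14 mm high runs along its -x side. Origin: centre of its underside, on the bench (z = 0). The basket stands in one cell and the tote in the other, either way round.
- basket: Bright steel-wire basket, empty, 80 (x) by 140 (y) by 55 mm high, about 0.25 kg, standing in the drawer. Two flat straps at y = +-70 mm rise from its short sides to a straight round handle bar. Origin: centre of its underside; z up.
- basket_bar (a point): Middle of the basket's handle bar: 12 mm thick, 140 mm long, along the basket's y, its axis 130 mm above the basket's underside. Below it the space is open in x, 69 mm from the bar down to the rim, 136 mm between the straps.
- tote: Grey sheet-steel tote holding bolts and washers in two compartments, 110 (x) by 150 (y) by 40 mm high, 0.4 to 0.85 kg, balanced under its handle, standing in the drawer. End plates at y = +-73 mm carry a dark round handle bar. Origin: centre of its underside; z up.
- tote_bar (a point): Middle of the tote's handle bar: 12 mm thick, 146 mm long, along the tote's y, its axis 100 mm above the tote's underside and 60 mm above its rim.
- hookstand: Fixed steel stand with a double hook, prongs pointing to the stand's -x. Origin: on the bench straight below the hook's seat. Base plate 160 by 160 by 12 mm (x -20 to +140 mm), upright post at x = +85 to +105 mm, 210 mm high, with a crossbar (x = +74 to +86 mm, y +-55 mm, top 214 mm high) that carries the prongs.
- hook_seat (a point): Where the bar's axis rests when hung, midway between the prongs, 200 mm above the bench; axes as the stand. Two 8 mm round prongs at y = +-42 mm (76 mm clear between, room for fingers), each a shallow V: top 194 mm high at the seat, 212 mm at the tips (x = -26 to -30 mm), 208 mm at the crossbar. A bar along y goes in over the tips along +x, then down.
- jar: Bystander: clear jar with black cap, 64 mm across, 85 mm high. Origin: centre of its underside.
- rubber_ring: Bystander: flat black rubber ring, 90 mm across, 16 mm high. Origin: centre of its underside.
- carton: Bystander: cardboard carton 60 (x) by 100 (y) by 50 mm high. Origin: centre of its underside.
Mind the look-alikes: they are no part of the job. What is shaped like the basket but purple is not meant.

How it is judged:
On the way, in this order (a step that is already met when the one before it is completed fails the run):
1. the basket hangs by its handle on both prongs of the hook, let go and at rest (x of basket_bar in the frame of hook_seat between -0.025 and 0.045 m and y of basket_bar in the frame of hook_seat between -0.03 and 0.03 m and z of basket_bar in the frame of hook_seat between -0.008 and 0.02 m and contact force between basket and hookstand above 0.8 N and angle between basket's own z axis and vertical below 0.25 rad and linear speed of basket below 0.06 m/s and contact force between basket and the arm below 0.1 N and contact force between basket and the fingers below 0.1 N), for 0.3 s.
2. after that, the tote is lifted clear of the drawer, level (height (world z) of tote above 0.1 m and angle between tote's own z axis and vertical below 0.12 rad and linear speed of tote below 0.04 m/s and angular speed of tote below 0.3 rad/s and contact force between the fingers and tote above 1 N and contact force between tote and drawer below 0.1 N and contact force between tote and hookstand below 0.1 N and contact force between tote and basket below 0.1 N and contact force between tote and jar below 0.1 N and contact force between tote and carton below 0.1 N and contact force between tote and rubber_ring below 0.1 N), for 0.3 s.
At the end, for the whole second after the job is handed in: Basket at rest on the hook, within 0.25 rad of upright, bar x -25..45, y +-30, z -8..20 mm from the seat, untouched by the robot; tote held by the fingers alone, underside over 100 mm above the bench, tilt under 0.12 rad, under 0.04 m/s and 0.3 rad/s (all of step 1 and all of step 2); the arm keeps its last pose, push and grip.
It fails at once if the tote is tipped by more than 0.35 rad, so that its contents spill (angle between tote's own z axis and vertical above 0.35 rad).
It fails at once if the jar, rubber ring or carton is moved by more than 30 mm (distance of any of jar, rubber_ring, carton from where it was at the start of the episode above 0.03 m).
It also fails if it takes over 70 s, if anything falls off the work surface, if the arm or the gripper's body presses on something with over 40 N, if the wrist force passes 120 N, or if a joint passes its speed limit or range.

## Robot

A 7-joint arm with a two-finger parallel gripper is mounted at the origin on the work surface. World frame = base frame: x ahead of the robot, y to its left, z up, the work surface at z = 0. Lengths are in m, angles in rad, forces in N, time in s.
With the tool pointing down it reaches from about 0.425 to 0.925 m from the base axis. Payload 6.8 kg.
Tool frame: the origin (TCP) lies at the very end of the fingers, on their centre line; the grasp point (between the pads) lies 19 mm behind it; z points along the fingers, y is the direction in which the jaws open and shut (so a half turn about z gives the same grasp; the last joint's range is limited). The gripper opens to 85 mm and grips with 20 to 120 N. Pads are 22 mm wide; open, the fingers measure 114 mm over their backs; the gripper's body (76 mm by 85 mm) begins 54 mm behind the grasp point. The pads swing forward as they close: fully open they stand 13 mm farther back than shut.
Start: joints at [1.227, 0.477, 0.022, 1.555, -0.011, 1.109, -0.083], TCP at [0.158, -0.656, 0.231] pointing down, gripper open.
Joint ranges: [-2.96, 2.96], [-0.34, 2.1], [-1.41, 1.46], [0.24, 2.44], [-1.37, 4.51], [0.17, 1.92], [-2.96, 2.96]. Speed limits (rad/s): [2.39, 2.39, 3.14, 3.14, 3.14, 3.14, 3.14].

## Interface

Orientations are given as a unit quaternion [w, x, y, z].
In Python, from station import bot gives the robot as it stands.
- The arm moves only by the tool move_arm, never from a script. Its argument "commands" is text: rows parted by semicolons, each of 7 numbers parted by spaces: the opening, from 0 (shut) to 1 (fully open), then the shift along the tool's x, y, z in cm, then the turn, a rotation vector about the tool's x, y, z in degrees. In form: gripper tx ty tz rx ry rz; .... A call has 1 to 12 rows; each row shifts and turns the commanded pose from where the row before left it, along the tool's axes as they then stand; what a row does not reach is not made up. A row lasts 1/12 s, in which the tool goes at most 41.7 mm and 7.16 degrees, less where a joint would pass 70% of its speed; a pose out of reach is approached as far as the arm can. A call with a gripper value outside its range is refused whole. The fingers move at their own pace and stop on an object; "force" is the grip in N (left out, the last holds). Time passes only in rows, so rows that do not move let the fingers close. It gives the time, the measured TCP pose, the force and the opening at its end, in the units of the state.
- bot.get_obs(): the state, without advancing time (a new reading comes with each control period).
- bot.read_camera(name): name is "side" or "top" or "wrist"; returns a dict with "img" (384x512x3 uint8, red, green, blue), "K" (3x3 intrinsics, pixels), "rvec" (rotation vector, rad) and "tvec" (3), from world to camera coordinates, as OpenCV has them; the wrist camera has in their place "hand_eye" (4x4, takes a point from camera to tool coordinates, whose origin is the TCP and whose axes are the flange's). Camera axes: x right, y down, z forward; pixel columns grow to the right and rows downward; lengths in m; the calibration is good to about 2 mm. A picture is of the moment at which its call begins: read the wrist's pose just before it. There is no depth.
- bot.hand_in(): hands the job in, once; it reports no verdict.
The state is a dict: "t": time; "q": joint angles; "joint_vel": joint speeds; "joint_torque": joint torques, N m; "eef_pos": TCP position; "tool_rot": TCP orientation; "contact_force": force on the tool from outside, world axes, zero at the start; "torque": the same for the moment, N m; "gripper_width": opening from 0.0 (shut) to 1.0 (fully open).
Only numpy, scipy, OpenCV 4.12 (cv2) and the standard library are available. Lean on these libraries where they do the work, as an engineer would, in place of code of your own. Each camera call takes 0.05 s, during which the arm holds its last target. There are 200 camera calls.

## Working session

There is one attempt and no reset: what is moved stays moved. The work goes in short steps, Python scripts to look and compute and a tool call to move; the robot and the scene stay as the last step left them, time stands still between calls to the robot, and variables do not carry over. Pictures are saved under pics/ and viewed, about 8 in all and at most 12, crops included, and the job is handed in when it is done.

Besides the shell and the picture viewer there is one more tool, called after "Emit:" as name(argument=value, ...) on one line, values as JSON. move_arm: Moves the arm, as the interface text tells. Its arguments: {"type":"object","properties":{"commands":{"type":"string"},"force":{"type":"number"}},"required":["commands"]}

```bash
mkdir -p pics
cat > h.py <<'E'
from station import bot
import numpy as np, cv2
from scipy.spatial.transform import Rotation as R
def cam(n):
    o=bot.get_obs(); c=bot.read_camera(n)
    if n=="wrist":
        q=o["tool_rot"]; T=np.eye(4); T[:3,:3]=R.from_quat([q[1],q[2],q[3],q[0]]).as_matrix(); T[:3,3]=o["eef_pos"]
        W=np.linalg.inv(T@np.array(c["hand_eye"]))
    else:
        W=np.eye(4); W[:3,:3]=cv2.Rodrigues(np.array(c["rvec"],float))[0]; W[:3,3]=np.ravel(c["tvec"])
    c["W"]=W; return c
def save(c,f,box=None,s=1):
    im=c["img"][:,:,::-1]
    if box: x0,y0,x1,y1=box; im=im[y0:y1,x0:x1]
    cv2.imwrite("pics/"+f,cv2.resize(im,None,fx=s,fy=s,interpolation=cv2.INTER_CUBIC))
def atz(c,u,v,z):
    d=c["W"][:3,:3].T@np.linalg.inv(c["K"])@np.array([u,v,1.]); o=-c["W"][:3,:3].T@c["W"][:3,3]
    return o+d*(z-o[2])/d[2]
def proj(c,p):
    x=c["K"]@(c["W"][:3,:3]@np.array(p)+c["W"][:3,3]); return x[:2]/x[2]
def tri(c1,p1,c2,p2):
    X=cv2.triangulatePoints(c1["K"]@c1["W"][:3],c2["K"]@c2["W"][:3],np.array(p1,float).reshape(2,1),np.array(p2,float).reshape(2,1)).ravel()
    return X[:3]/X[3]
E
python3 - <<'E'
from h import *
import pickle
np.set_printoptions(precision=4,suppress=True)
o=bot.get_obs(); print({k:np.round(v,3) for k,v in o.items()})
for n in ("top","side"):
    c=cam(n); save(c,n+"0.png",s=1.5); pickle.dump(c,open(n+"0.pkl","wb"))
    print(n,c["K"][0,0],-c["W"][:3,:3].T@c["W"][:3,3],c["W"][:3,:3])
E
```

```text
{'t': np.float64(0.0), 'q': array([ 1.227,  0.478,  0.022,  1.556, -0.012,  1.109, -0.083]), 'joint_vel': array([ 0.001, -0.001,  0.   ,  0.001,  0.001,  0.   ,  0.002]), 'joint_torque': array([  0.001, -59.644,   1.608, -28.12 ,   0.012,   0.009,  -0.   ]), 'eef_pos': array([ 0.158, -0.656,  0.23 ]), 'tool_rot': array([-0.001,  0.993,  0.118, -0.   ]), 'contact_force': array([-0.381,  0.605, -0.362]), 'torque': array([ 0.011, -0.023,  0.001]), 'gripper_width': np.float64(0.997)}
top 447.45208876935965 [ 0.3111 -0.1111  1.3852] [[-0.0209 -0.9998 -0.0049]
 [-0.9771  0.0215 -0.2117]
 [ 0.2118  0.0004 -0.9773]]
side 355.618501210321 [ 0.5442 -0.9282  0.6176] [[ 0.9995 -0.0264  0.0178]
 [ 0.0025 -0.4931 -0.87  ]
 [ 0.0317  0.8696 -0.4928]]
```

View pics/top0.png

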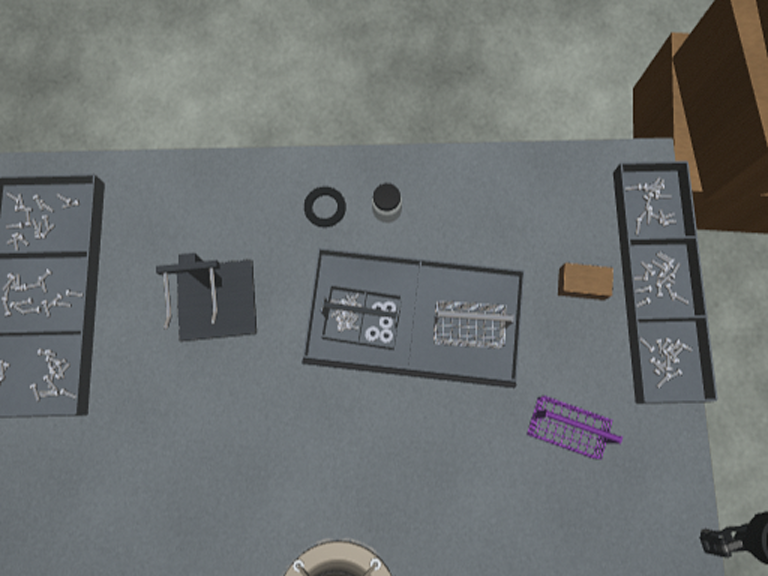

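View pics/side0.png

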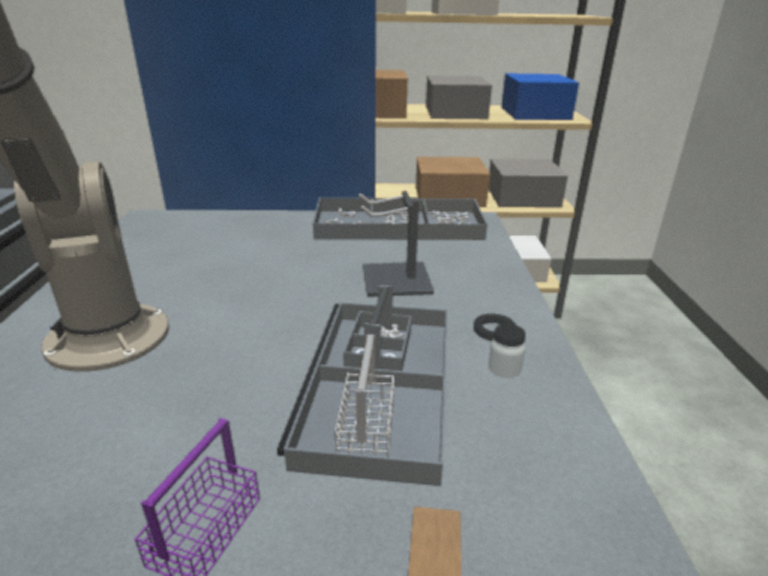

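Candidates for the basket, in pixels of the 1.5x top view: the bright steel one in the drawer at (472,322), and the purple look-alike at (575,428). I choose the steel one. The tote is at (360,315), the hook stand at (200,290), the ring at (325,207), the jar at (387,197) and the carton at (587,280). Next is a close crop to confirm the choice and measure it.

Run:
```python
import pickle,cv2,numpy as np
c=pickle.load(open("top0.pkl","rb")); im=c["img"][:,:,::-1]
a=cv2.resize(im[160:260,200:350],None,fx=5,fy=5,interpolation=cv2.INTER_CUBIC)[:,:]
cv2.imwrite("pics/crop1.png",a)
b=cv2.resize(im[160:235,100:180],None,fx=5,fy=5,interpolation=cv2.INTER_CUBIC)
s=pickle.load(open("side0.pkl","rb"))["img"][:,:,::-1]
d=cv2.resize(s[120:200,230:310],None,fx=5,fy=5,interpolation=cv2.INTER_CUBIC)
m=np.zeros((400,800,3),np.uint8); m[:375,:400]=b; m[:,400:]=d
cv2.imwrite("pics/crop2.png",m)
```

```text
(no output)
```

View pics/crop1.png

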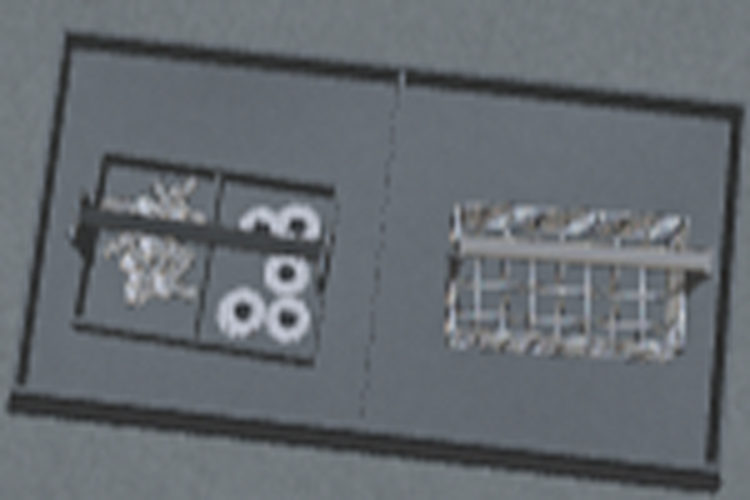

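View pics/crop2.png

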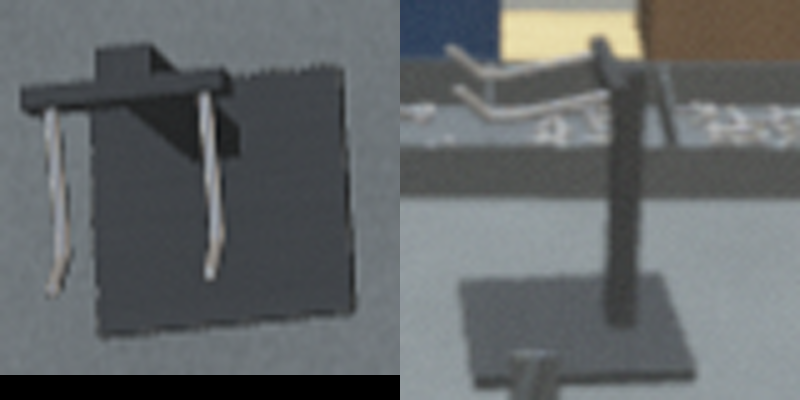

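Crop 1 confirms the bright steel-wire basket, its bar running from (460,244) to (712,262). The tote beside it holds bolts and washers, its dark bar running from (80,215) to (325,248). Crop 2 shows the double hook with its tips toward the robot, at (52,290) and (210,275).

Run:
```python
from h import *
import pickle
np.set_printoptions(precision=4,suppress=True)
c=pickle.load(open("top0.pkl","rb")); s=pickle.load(open("side0.pkl","rb"))
P=lambda x,y,z,o=(200,160): atz(c,o[0]+x/5,o[1]+y/5,z)
def bar(n,a,b,L):
    d=a-b; m=(a+b)/2; print(n,m,"len",np.linalg.norm(d),L,"yaw deg",np.degrees(np.arctan2(-d[0],d[1])), "side px*1.5",proj(s,m)*1.5)
bar("basket",P(460,244,.137),P(712,262,.137),.140)
bar("tote",P(80,215,.107),P(325,248,.107),.146)
o=(100,160)
bar("tips",P(52,290,.214,o),P(210,275,.214,o),.084)
bar("roots",P(50,112,.21,o),P(205,97,.21,o),.084)
bar("cross",P(22,105,.208,o),P(230,88,.208,o),.11)
B=[P(*p,.012,o) for p in((343,68),(355,312),(100,335))]; print("base",B,np.linalg.norm(B[0]-B[1]),np.linalg.norm(B[1]-B[2]),"ctr",(B[0]+B[2])/2)
d=B[0]-B[1]; print("base yaw",np.degrees(np.arctan2(d[1],d[0])))
D=[P(*p,.045) for p in((68,38),(738,108),(718,462))]; print("drawer",D,(D[0]+D[2])/2)
yaw=np.arctan2(d[1],d[0]); ctr=(B[0]+B[2])/2; print("seat from base",ctr[:2]-.06*np.array([np.cos(yaw),np.sin(yaw)]))
```

```text
basket [ 0.5299 -0.2758  0.137 ] len 0.1426237452615206 0.14 yaw deg -5.404581758272982 side px*1.5 [363.4451 362.178 ]
tote [ 0.5527 -0.0576  0.107 ] len 0.1439489802240857 0.146 yaw deg -9.039340317370593 side px*1.5 [377.5696 306.114 ]
tips [0.5116 0.2414 0.214 ] len 0.083847434463985 0.084 yaw deg 4.271025597731202 side px*1.5 [358.9924 199.1244]
roots [0.61   0.2486 0.21  ] len 0.0839777213654295 0.084 yaw deg 4.45192710120285 side px*1.5 [401.9682 200.1225]
cross [0.615  0.2502 0.208 ] len 0.11292325791488031 0.11 yaw deg 3.5655200512890266 side px*1.5 [404.0817 200.7424]
base [array([0.6812, 0.1732, 0.012 ]), array([0.5246, 0.1624, 0.012 ]), array([0.5136, 0.3201, 0.012 ])] 0.1570199445148172 0.15808017113999198 ctr [0.5974 0.2467 0.012 ]
base yaw 3.95660892602029
drawer [array([0.6885, 0.0269, 0.045 ]), array([ 0.6346, -0.3859,  0.045 ]), array([ 0.4181, -0.3604,  0.045 ])] [ 0.5533 -0.1667  0.045 ]
seat from base [0.5376 0.2425]
```

Emit:
move_arm(commands="1 0 0 0 0 0 -7.1;1 0 0 0 0 0 -7.1;1 0 0 0 0 0 -7.1;1 0 0 0 0 0 -7.1;1 0 0 0 0 0 -7.1;1 0 0 0 0 0 -7.1;1 0 0 0 0 0 -7.1;1 0 0 0 0 0 -7.1;1 0 0 0 0 0 -7.1;1 0 0 0 0 0 -7.1;1 0 0 0 0 0 0")

```text
t: 1.02
eef_pos: [0.1574, -0.656, 0.2307]
tool_rot: [-0.0, 0.739, 0.674, 0.0]
contact_force: [-0.1, -0.2, -0.0]
gripper_width: 1.001
```

```bash
cat >> h.py <<'E'
def go(p,yaw):
    "delta to TCP p with tool y at yaw deg: turn about tool z, then shift in tool axes as after the turn"
    o=bot.get_obs(); q=o["tool_rot"]; r=R.from_quat([q[1],q[2],q[3],q[0]]); a=np.radians(yaw)
    T=R.from_matrix(np.array([[-np.sin(a),np.cos(a),0],[np.cos(a),np.sin(a),0],[0,0,-1]]))
    print("q",np.round(o["q"],2),"eef",np.round(o["eef_pos"],4),"t",round(o["t"],2),"w",round(o["gripper_width"],3),"F",np.round(o["contact_force"],1))
    print("turn",np.round((r.inv()*T).as_rotvec(degrees=True),2),"shift cm before-turn axes",np.round(100*r.inv().apply(np.array(p)-o["eef_pos"]),2),"after",np.round(100*T.inv().apply(np.array(p)-o["eef_pos"]),2))
E
python3 -c "
from h import *
go([.530,-.276,.23],-5.4)"
```

```text
q [ 1.41  0.49 -0.24  1.54  0.13  1.13  1.05] eef [ 0.1574 -0.656   0.2307] t 1.02 w 1.001 F [-0.1 -0.2 -0. ]
turn [-0.01 -0.06  0.15] shift cm before-turn axes [41.26 33.62  0.11] after [41.34 33.52  0.07]
```

Emit:
move_arm(commands="1 2.06 1.68 0 0 0 0;1 2.06 1.68 0 0 0 0;1 2.06 1.68 0 0 0 0;1 2.06 1.68 0 0 0 0;1 2.06 1.68 0 0 0 0;1 2.06 1.68 0 0 0 0;1 2.06 1.68 0 0 0 0;1 2.06 1.68 0 0 0 0;1 2.06 1.68 0 0 0 0;1 2.06 1.68 0 0 0 0;1 2.06 1.68 0 0 0 0;1 2.06 1.68 0 0 0 0")

```text
t: 2.02
eef_pos: [0.3826, -0.4284, 0.2311]
tool_rot: [-0.0, 0.742, 0.671, 0.0]
contact_force: [0.4, -0.6, -0.3]
gripper_width: 0.999
```

Emit:
move_arm(commands="1 2.06 1.68 0 0 0 0;1 2.06 1.68 0 0 0 0;1 2.06 1.68 0 0 0 0;1 2.06 1.68 0 0 0 0;1 2.06 1.68 0 0 0 0;1 2.06 1.68 0 0 0 0;1 2.06 1.68 0 0 0 0;1 2.06 1.68 0 0 0 0;1 0 0 0 0 0 0;1 0 0 0 0 0 0")

```text
t: 2.85
eef_pos: [0.5325, -0.2765, 0.231]
tool_rot: [-0.0, 0.74, 0.673, 0.0]
contact_force: [0.1, -0.6, -0.2]
gripper_width: 0.999
```

```bash
python3 -c "
from h import *
import pickle
go([.530,-.276,.115],-5.4)
c=cam('wrist');save(c,'w1.png',s=1.5);pickle.dump(c,open('w1.pkl','wb'))
for y in (-.07,0,.07):
  a=np.radians(-5.4); print(proj(c,[.530-np.sin(a)*y,-.276+np.cos(a)*y,.134])*1.5)"
```

```text
q [ 0.71  0.39 -0.43  1.72  0.18  1.07  0.12] eef [ 0.5325 -0.2765  0.231 ] t 2.85 w 0.999 F [ 0.1 -0.6 -0.2]
turn [-0.01 -0.05 -0.07] shift cm before-turn axes [ 1.00e-02 -2.60e-01  1.16e+01] after [ 0.02 -0.26 11.6 ]
[387.72068368 395.53751472]
[387.37336114 291.96728395]
[386.97097528 171.97738695]
```

View pics/w1.png

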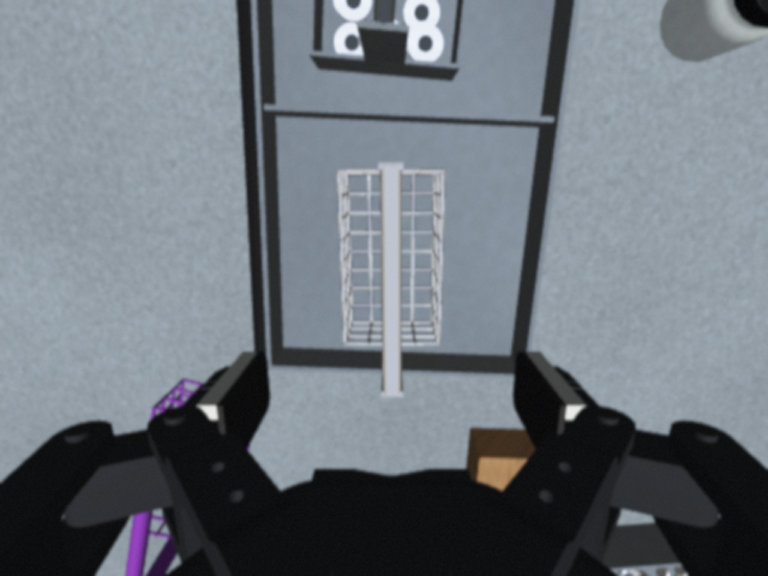

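Pre-grasp look: the bar runs from (390,163) to (393,397), centred between the fingers and within about 2 mm of the prediction. I'll descend and grip.

Emit:
move_arm(commands="1 0.2 0 2 0 0 0;1 0 0 2 0 0 0;1 0 0 2 0 0 0;1 0 0 2 0 0 0;1 0 0 1.6 0 0 0;1 0 0 1 0 0 0;1 0 0 1 0 0 0;1 0 0 0 0 0 0;0 0 0 0 0 0 0;0 0 0 0 0 0 0;0 0 0 0 0 0 0;0 0 0 0 0 0 0", force=50)

```text
t: 3.9
eef_pos: [0.5323, -0.2766, 0.1162]
tool_rot: [0.001, 0.74, 0.672, 0.0]
contact_force: [-0.1, -0.1, -0.2]
gripper_width: 0.456
```

Emit:
move_arm(commands="0 0 0 0 0 0 0;0 0 0 0 0 0 0;0 0 0 0 0 0 0;0 0 0 0 0 0 0;0 0 0 0 0 0 0;0 0 0 0 0 0 0")

```text
t: 4.4
eef_pos: [0.5324, -0.2765, 0.1158]
tool_rot: [0.001, 0.74, 0.672, 0.0]
contact_force: [1.1, -1.3, 3.3]
gripper_width: 0.119
```

Emit:
move_arm(commands="0 0 0 -0.5 0 0 0;0 0 0 -1 0 0 0;0 0 0 -1.5 0 0 0;0 0 0 -2 0 0 0;0 0 0 -2 0 0 0;0 0 0 -2 0 0 0;0 0 0 -2 0 0 0;0 0 0 -2 0 0 0;0 0 0 -2 0 0 0;0 0 0 -1 0 0 0;0 0 0 -0.5 0 0 0;0 0 0 0 0 0 0")

```text
t: 5.4
eef_pos: [0.5318, -0.2764, 0.281]
tool_rot: [0.0, 0.74, 0.672, 0.0]
contact_force: [0.3, -0.5, -3.6]
gripper_width: 0.122
```

```bash
python3 -c "
from h import *
go([.440,.236,.281],4.1)"
```

```text
q [ 0.72  0.35 -0.44  1.66  0.16  1.17  0.14] eef [ 0.5318 -0.2764  0.281 ] t 5.4 w 0.122 F [ 0.3 -0.5 -3.6]
turn [ 0.05  0.03 -9.59] shift cm before-turn axes [ 5.013e+01 -1.405e+01 -3.000e-02] after [51.77 -5.5   0.  ]
```

Emit:
move_arm(commands="0 0 0 0 0 0 -2.4;0 0 0 0 0 0 -2.4;0 0 0 0 0 0 -2.4;0 0 0 0 0 0 -2.4;0 0.5 -0.1 0 0 0 0;0 1 -0.1 0 0 0 0;0 1.5 -0.2 0 0 0 0;0 2 -0.2 0 0 0 0;0 2 -0.2 0 0 0 0;0 2 -0.2 0 0 0 0;0 2 -0.2 0 0 0 0;0 2 -0.2 0 0 0 0")

```text
t: 6.4
eef_pos: [0.5075, -0.1449, 0.2801]
tool_rot: [-0.0, 0.681, 0.732, -0.0]
contact_force: [0.3, 0.8, -2.2]
gripper_width: 0.122
```

Emit:
move_arm(commands="0 2 -0.2 0 0 0 0;0 2 -0.2 0 0 0 0;0 2 -0.2 0 0 0 0;0 2 -0.2 0 0 0 0;0 2 -0.2 0 0 0 0;0 2 -0.2 0 0 0 0;0 2 -0.2 0 0 0 0;0 2 -0.2 0 0 0 0;0 2 -0.2 0 0 0 0;0 2 -0.2 0 0 0 0;0 2 -0.2 0 0 0 0;0 2 -0.3 0 0 0 0")

```text
t: 7.4
eef_pos: [0.4647, 0.092, 0.2801]
tool_rot: [0.0, 0.681, 0.732, -0.0]
contact_force: [-0.7, -0.5, -3.1]
gripper_width: 0.125
```

Emit:
move_arm(commands="0 2 -0.3 0 0 0 0;0 2 -0.3 0 0 0 0;0 2 -0.3 0 0 0 0;0 2 -0.4 0 0 0 0;0 1.5 -0.4 0 0 0 0;0 1 -0.3 0 0 0 0;0 0.5 -0.2 0 0 0 0;0 0.3 0 0 0 0 0;0 0 0 0 0 0 0;0 0 0 0 0 0 0")

```text
t: 8.23
eef_pos: [0.4366, 0.2002, 0.2802]
tool_rot: [0.0, 0.682, 0.732, -0.0]
contact_force: [-0.4, -0.8, -3.0]
gripper_width: 0.119
```

```bash
python3 -c "
from h import *
go([.440,.236,.220],4.1)
c=cam('side');save(c,'s1.png',(150,60,400,240),3)
for n in ('wrist','top'):
  c=cam(n);save(c,n+'1.png',s=1.5)
c=cv2.imread('pics/s1.png');w=cv2.imread('pics/wrist1.png');t=cv2.imread('pics/top1.png')
m=np.zeros((600,800,3),np.uint8)
m[:300,:400]=cv2.resize(w,(400,300));m[:300,400:]=cv2.resize(t[200:500,100:500],(400,300));m[300:,100:516]=cv2.resize(c,(416,300));cv2.imwrite('pics/m1.png',m)"
```

```text
q [ 0.16  0.18 -0.79  1.9   0.14  1.11 -0.62] eef [0.4366 0.2002 0.2802] t 8.23 w 0.119 F [-0.4 -0.8 -3. ]
turn [-0.    0.03 -0.06] shift cm before-turn axes [3.55 0.6  6.02] after [3.55 0.6  6.02]
```

View pics/m1.png

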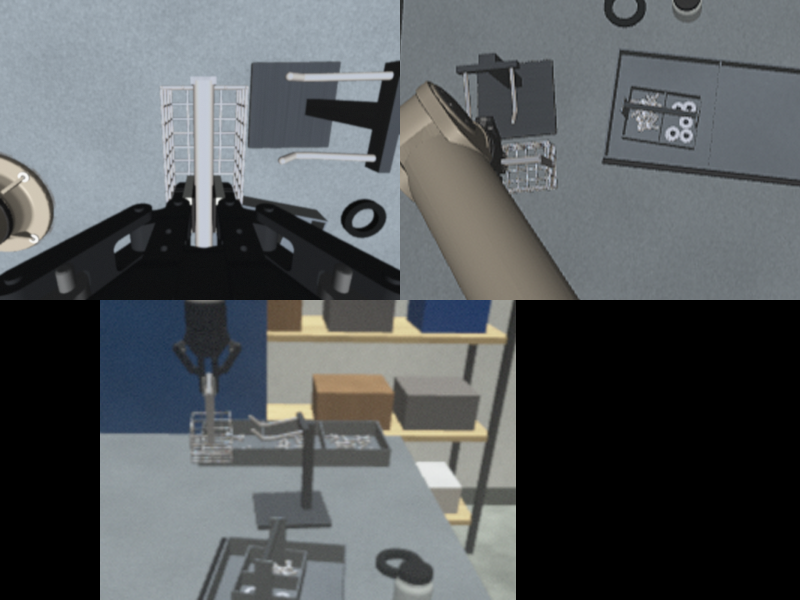

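The basket hangs straight from the jaws. In the wrist tile the prong tips are at (288,76) and (280,158), which I'll use to cross-check the seat.

```bash
python3 -c "
from h import *
np.set_printoptions(precision=4,suppress=True)
c=cam('wrist');k=512/400
a=atz(c,288*k,76*k,.214);b=atz(c,281*k,158*k,.214);r1=atz(c,390*k,77*k,.21);r2=atz(c,374*k,159*k,.21)
print(a,b,(a+b)/2,np.linalg.norm(a-b),'roots',r1,r2,(r1+r2)/2)
go([.439,.235,.216],4.1)"
```

```text
[0.5085 0.2872 0.214 ] [0.5151 0.2081 0.214 ] [0.5118 0.2476 0.214 ] 0.0793722234343391 roots [0.6063 0.2934 0.21  ] [0.6138 0.2126 0.21  ] [0.6101 0.253  0.21  ]
q [ 0.16  0.18 -0.79  1.9   0.14  1.11 -0.62] eef [0.4366 0.2003 0.2802] t 8.43 w 0.12 F [-0.2 -0.3 -3.6]
turn [-0.    0.01 -0.07] shift cm before-turn axes [3.45 0.48 6.42] after [3.45 0.49 6.42]
```

Emit:
move_arm(commands="0 0.6 0.1 1 0 0 0;0 0.6 0.1 1 0 0 0;0 0.6 0.1 1 0 0 0;0 0.6 0.1 1 0 0 0;0 0.6 0.1 1 0 0 0;0 0.6 0 0.8 0 0 0;0 0 0 0.6 0 0 0;0 0 0 0 0 0 0;0 0 0.5 0 0 0 0;0 0 1 0 0 0 0;0 0 1 0 0 0 0;0 0 1 0 0 0 0")

```text
t: 9.43
eef_pos: [0.4756, 0.2396, 0.2169]
tool_rot: [0.0, 0.682, 0.732, 0.001]
contact_force: [-0.3, -0.4, -3.5]
gripper_width: 0.118
```

Emit:
move_arm(commands="0 0 1 0 0 0 0;0 0 1 0 0 0 0;0 0 1 0 0 0 0;0 0 1 0 0 0 0;0 0 1 0 0 0 0;0 0 1 0 0 0 0;0 0 0.5 0 0 0 0;0 0 0 0 0 0 0;0 0 0 0 0 0 0;0 0 0 0 0 0 0")

```text
t: 10.27
eef_pos: [0.5379, 0.2446, 0.2162]
tool_rot: [-0.0, 0.681, 0.732, -0.0]
contact_force: [-0.6, -0.6, -3.1]
gripper_width: 0.123
```

```bash
python3 -c "
from h import *
go([.539,.244,.182],4.1)"
```

```text
q [ 0.02  0.45 -0.73  1.74  0.33  1.08 -0.74] eef [0.5379 0.2446 0.2162] t 10.27 w 0.123 F [-0.6 -0.6 -3.1]
turn [-0.03  0.01  0.04] shift cm before-turn axes [-0.06  0.11  3.42] after [-0.06  0.11  3.42]
```

Emit:
move_arm(commands="0 0 0.1 0.5 0 0 0;0 0 0 0.5 0 0 0;0 0 0 0.5 0 0 0;0 0 0 0.5 0 0 0;0 0 0 0.4 0 0 0;0 0 0 0.3 0 0 0;0 0 0 0.2 0 0 0;0 0 0 0.2 0 0 0;0 0 0 0.1 0 0 0;0 0 0 0 0 0 0;0 0 0 0 0 0 0")

```text
t: 11.18
eef_pos: [0.5396, 0.2446, 0.1844]
tool_rot: [0.0, 0.681, 0.732, 0.0]
contact_force: [1.1, 0.1, -4.2]
gripper_width: 0.117
```

Emit:
move_arm(commands="0 0 0 0.1 0 0 0;0 0 0 0.1 0 0 0;0 0 0 0 0 0 0;0 0 0 0 0 0 0;0 0 0 0 0 0 0")

```text
t: 11.6
eef_pos: [0.5395, 0.2445, 0.1823]
tool_rot: [0.0, 0.681, 0.732, -0.0]
contact_force: [0.6, -0.0, -3.7]
gripper_width: 0.123
```

Emit:
move_arm(commands="0 0 0 0.1 0 0 0;0 0 0 0.1 0 0 0;0 0 0 0 0 0 0;0 0 0 0 0 0 0;0 0 0 0 0 0 0")

```text
t: 12.02
eef_pos: [0.5399, 0.2447, 0.1813]
tool_rot: [0.0, 0.681, 0.732, 0.0]
contact_force: [-2.0, -1.5, 5.9]
gripper_width: 0.122
```

```bash
python3 -c "
from h import *
go([.539,.244,.182],4.1)
c=cam('side');save(c,'s2.png',(210,80,330,190),5)
p=[.5395,.2445,.1805+.018]; print((proj(c,p)-[210,80])*5)"
```

```text
q [ 0.    0.49 -0.71  1.77  0.37  1.02 -0.77] eef [0.5399 0.2447 0.1813] t 12.02 w 0.122 F [-2.  -1.5  5.9]
turn [ 0.07 -0.    0.01] shift cm before-turn axes [-0.06 -0.09 -0.07] after [-0.06 -0.09 -0.07]
[187.54290395 284.22033092]
```

View pics/s2.png

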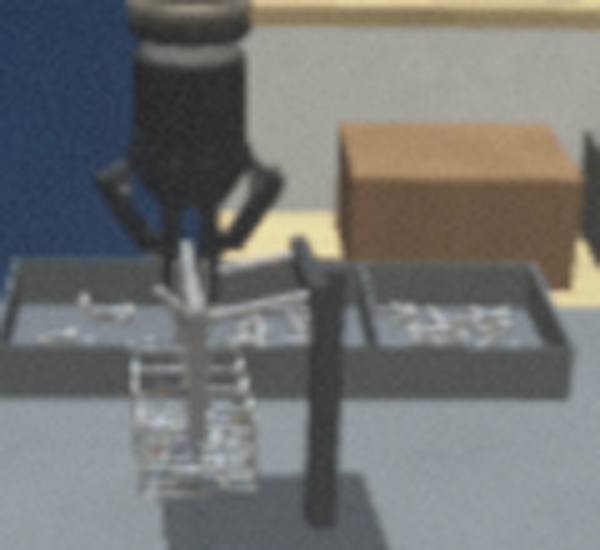

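The bar sits in the prongs' V at (190,305), at the expected height, and the hook now takes the load (+5.9 N). I'll release and rise.

Emit:
move_arm(commands="0.3 0 0 0 0 0 0;0.6 0 0 0 0 0 0;0.6 0 0 0 0 0 0;0.6 0 0 0 0 0 0;0.6 0 0 0 0 0 0;0.6 0 0 0 0 0 0;0.6 0 0 -0.5 0 0 0;0.6 0 0 -1 0 0 0;0.6 0 0 -1.5 0 0 0;0.6 0 0 -2 0 0 0;0.6 0 0 -2 0 0 0;0.6 0 0 -2 0 0 0")

```text
t: 13.07
eef_pos: [0.5394, 0.2447, 0.2723]
tool_rot: [0.0, 0.681, 0.732, 0.0]
contact_force: [0.4, -0.4, 0.2]
gripper_width: 0.599
```

Emit:
move_arm(commands="1 0 0 -2 0 0 0;1 0 0 -1.5 0 0 0;1 0 0 -1 0 0 0;1 0 0 0 0 0 0;1 0 0 0 0 0 0")

```text
t: 13.48
eef_pos: [0.5395, 0.2446, 0.3157]
tool_rot: [0.0, 0.681, 0.732, 0.0]
contact_force: [0.1, 0.1, -0.7]
gripper_width: 0.998
```

```bash
python3 -c "
from h import *
go([.553,-.058,.30],-9)
w=cam('wrist');save(w,'w2.png');s=cam('side');save(s,'s3.png',(210,80,330,190),4)
m=np.zeros((440,800,3),np.uint8);m[:240,:320]=cv2.resize(cv2.imread('pics/w2.png'),(320,240));m[:,320:]=cv2.imread('pics/s3.png');cv2.imwrite('pics/m2.png',m)"
```

```text
q [ 0.05  0.36 -0.75  1.62  0.26  1.26 -0.68] eef [0.5395 0.2446 0.3157] t 13.48 w 0.998 F [ 0.1  0.1 -0.7]
turn [ 5.000e-02 -1.000e-02  1.311e+01] shift cm before-turn axes [-30.27  -0.83   1.56] after [-29.67   6.06   1.57]
```

View pics/m2.png

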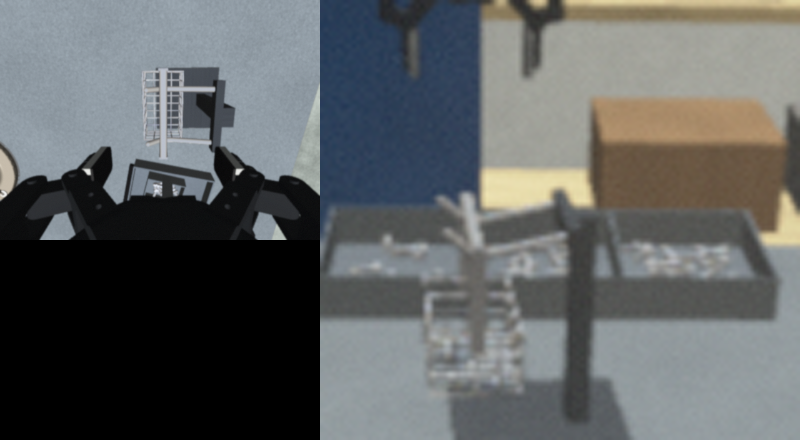

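The basket hangs upright on both prongs, bar at about (470,215) in the side tile, with the fingers clear. Next is the tote.

Emit:
move_arm(commands="1 0 0 0 0 0 6.5;1 0 0 0 0 0 6.6;1 -1 0.2 0 0 0 0;1 -2 0.4 0 0 0 0;1 -3 0.6 0 0 0 0;1 -3 0.6 0 0 0 0;1 -3 0.6 0 0 0 0;1 -3 0.6 0.5 0 0 0;1 -3 0.6 1 0 0 0;1 -3 0.6 1 0 0 0;1 -3 0.6 1 0 0 0;1 -2 0.5 1 0 0 0")

```text
t: 14.58
eef_pos: [0.5502, -0.0253, 0.2689]
tool_rot: [0.0, 0.76, 0.65, -0.001]
contact_force: [0.8, -0.5, 0.3]
gripper_width: 0.994
```

Emit:
move_arm(commands="1 -1.8 0.4 1 0 0 0;1 -1 0.3 1 0 0 0;1 -0.5 0 0.5 0 0 0;1 0 0 0 0 0 0;1 0 0 0 0 0 0")

```text
t: 15.0
eef_pos: [0.5527, -0.0532, 0.2451]
tool_rot: [-0.0, 0.76, 0.65, 0.0]
contact_force: [0.5, 0.4, 0.0]
gripper_width: 1.001
```

```bash
python3 -c "
from h import *
go([.553,-.058,.086],-9)
c=cam('wrist');save(c,'w3.png',s=1.5)
for y in (-.073,0,.073):
  a=np.radians(-9); print(proj(c,[.553-np.sin(a)*y,-.058+np.cos(a)*y,.104])*1.5)"
```

```text
q [ 0.46  0.33 -0.59  1.8   0.2   1.08 -0.35] eef [ 0.5527 -0.0532  0.2451] t 15.0 w 1.001 F [0.5 0.4 0. ]
turn [-0.04 -0.04  0.13] shift cm before-turn axes [-0.48  0.11 15.91] after [-0.47  0.1  15.91]
[392.65784097 375.15259185]
[393.01873858 282.03931653]
[393.42991651 175.95348323]
```

View pics/w3.png

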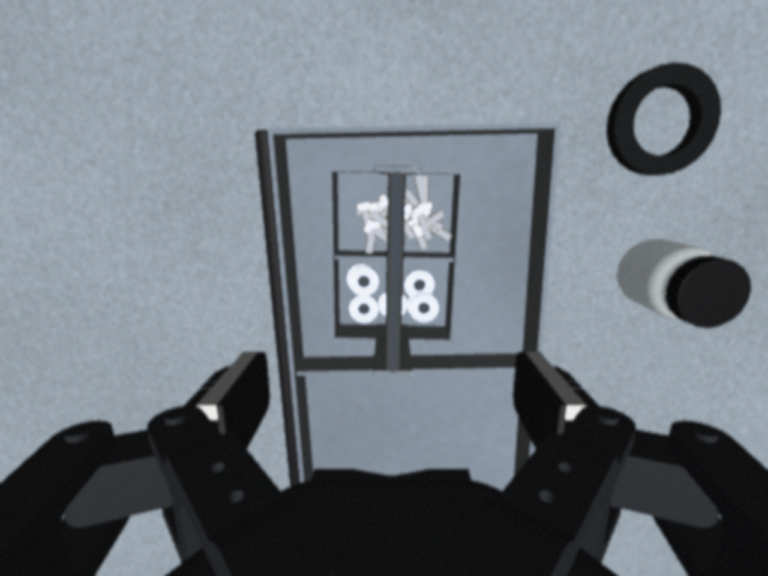

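The tote bar runs from (397,168) to (393,372), under 2 mm off centre and with about 1° of extra yaw. I'll descend and grip at its middle.

Emit:
move_arm(commands="1 -0.1 0.1 2.5 0 0 1;1 0 0 3 0 0 0;1 0 0 3 0 0 0;1 0 0 2.5 0 0 0;1 0 0 2 0 0 0;1 0 0 1.5 0 0 0;1 0 0 1 0 0 0;1 0 0 0.4 0 0 0;1 0 0 0 0 0 0;0 0 0 0 0 0 0;0 0 0 0 0 0 0;0 0 0 0 0 0 0", force=90)

```text
t: 16.05
eef_pos: [0.5546, -0.0554, 0.0874]
tool_rot: [0.001, 0.766, 0.643, 0.001]
contact_force: [-0.3, -0.2, 0.0]
gripper_width: 0.603
```

Emit:
move_arm(commands="0 0 0 0 0 0 0;0 0 0 0 0 0 0;0 0 0 0 0 0 0;0 0 0 0 0 0 0;0 0 0 0 0 0 0;0 0 0 0 0 0 0;0 0 0 0 0 0 0;0 0 0 0 0 0 0")

```text
t: 16.72
eef_pos: [0.5544, -0.0555, 0.0866]
tool_rot: [0.0, 0.766, 0.643, 0.0]
contact_force: [1.5, -1.7, 3.2]
gripper_width: 0.107
```

Emit:
move_arm(commands="0 0 0 -0.2 0 0 0;0 0 0 -0.3 0 0 0;0 0 0 -0.3 0 0 0;0 0 0 -0.3 0 0 0;0 0 0 -0.3 0 0 0;0 0 0 -0.1 0 0 0;0 0 0 0 0 0 0;0 0 0 0 0 0 0;0 0 0 0 0 0 0")

```text
t: 17.47
eef_pos: [0.5536, -0.0555, 0.1012]
tool_rot: [-0.0, 0.766, 0.643, -0.0]
contact_force: [-0.7, -0.3, -4.5]
gripper_width: 0.105
```

```bash
python3 -c "
from h import *
o=bot.get_obs();print(o['contact_force'],o['torque'],o['eef_pos'])
c=cam('side');save(c,'s4.png',(200,180,320,280),5)"
```

```text
[-0.67680431 -0.34427245 -4.4778103 ] [-0.05036787  0.0192229  -0.01548389] [ 0.55360622 -0.05546063  0.10117431]
```

View pics/s4.png

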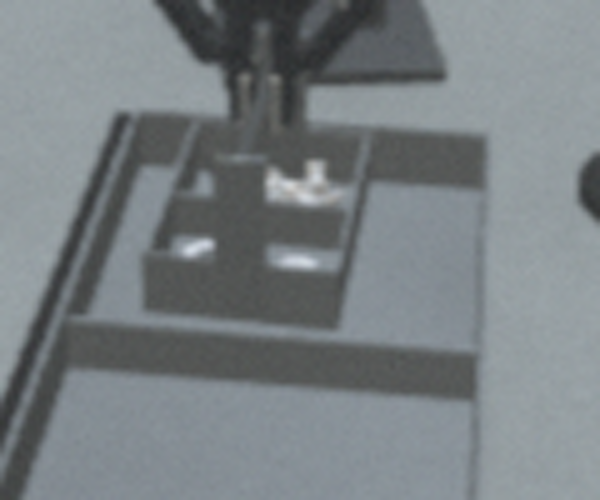

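The tote hangs level: its near bottom edge, from (145,308) to (338,325), runs parallel to the divider. It weighs about 4.5 N with almost no moment. I'll carry on lifting.

Emit:
move_arm(commands="0 0 0 -0.4 0 0 0;0 0 0 -0.7 0 0 0;0 0 0 -1 0 0 0;0 0 0 -1.3 0 0 0;0 0 0 -1.5 0 0 0;0 0 0 -1.5 0 0 0;0 0 0 -1.5 0 0 0;0 0 0 -1.5 0 0 0;0 0 0 -1.5 0 0 0;0 0 0 -1.2 0 0 0;0 0 0 -1 0 0 0;0 0 0 -0.6 0 0 0")

```text
t: 18.52
eef_pos: [0.5543, -0.0553, 0.2403]
tool_rot: [0.001, 0.766, 0.643, 0.001]
contact_force: [-0.9, 0.1, -4.4]
gripper_width: 0.109
```

Emit:
move_arm(commands="0 0 0 -0.3 0 0 0;0 0 0 0 0 0 0;0 0 0 0 0 0 0;0 0 0 0 0 0 0;0 0 0 0 0 0 0;0 0 0 0 0 0 0;0 0 0 0 0 0 0;0 0 0 0 0 0 0;0 0 0 0 0 0 0;0 0 0 0 0 0 0;0 0 0 0 0 0 0;0 0 0 0 0 0 0")

```text
t: 19.52
eef_pos: [0.5538, -0.0554, 0.2413]
tool_rot: [0.0, 0.766, 0.643, 0.0]
contact_force: [-0.5, 0.0, -4.7]
gripper_width: 0.109
```

```bash
python3 -c "
from h import *
o=bot.get_obs();print(o['contact_force'],o['torque'],o['eef_pos'],o['gripper_width'],abs(o['joint_vel']).max())
c=cam('side');save(c,'s5.png',(170,80,370,230),4)"
```

```text
[-0.48992528  0.00766903 -4.68846808] [ 0.05172604 -0.01344446 -0.00684463] [ 0.5537844  -0.05540996  0.24133334] 0.10895206329938982 0.001431414316288353
```

View pics/s5.png

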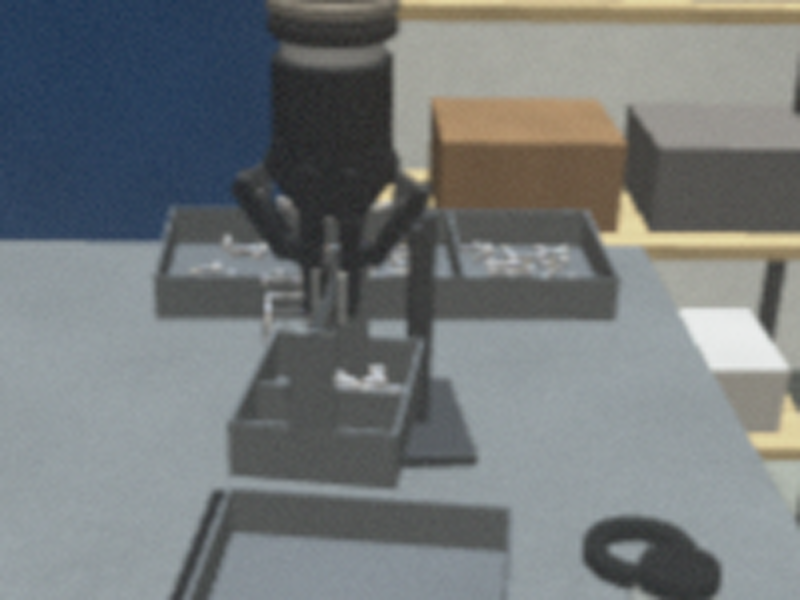

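The tote is clear and level, its underside at about 0.16 m, with the ring and jar undisturbed and the hung basket visible behind it at (285,300). I'll hand in.

```bash
python3 -c "
from station import bot
print(bot.hand_in())"
```

```text
the job is handed in; nothing more can be done
None
```

I hung the steel basket on the double hook and let go of it. Then I lifted the tote by the middle of its handle and handed in at about 19.6 s with it held still in the air. No verdict was reported.

**Basket:** when lowered, the bar axis was at about z = 0.199 m, within 1–2 mm of my estimate of the seat in x and y. The force on the tool swung to +5.9 N as the hook took the load. After release, the side picture showed it upright on both prongs with the fingers clear.

**Tote:** its underside was at about 0.16 m and it looked level in the side picture. The arm was still, with the load at about 4.7 N (about 0.48 kg) and almost no moment on the wrist.

**Bystanders:** the jar and ring looked undisturbed in the last picture. The carton was outside it, so I didn't check it again, but the arm never came near it.

**Disagreement:** the top and wrist cameras differed by about 6 mm on the hook's y position. I aimed between the two, well inside the ±30 mm allowed.

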